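Feed one sawn blank and push it up to the flat stop

TASK

Press the black plunger of the blank feeder all the way down once and let it come back up, so that a single aluminium blank comes out into the channel of the deck. Then push that blank sideways along the channel with the fingertips until it rests against the rectangular stop block, not the round post at the other end. Do not lift the blank, leave the other two blanks in the magazine, leave everything else on the table where it is, and finish clear of everything.

Things in the scene. Friction and masses are not known exactly. Their poses are not given: they have to be found in the camera images.
- feeder: Blank feeder, fixed, placed and turned anew each time. Origin on the table under the magazine's centre; z up. Steel deck at x -22 to -98 mm, 330 mm long along y, top 20 mm above the table. Magazine: clear-sided square shaft, 53 mm wide, top 74 mm above the table, with the gate at its -x side. White housing behind it, x 27 to 115 mm, 56 mm wide, top 68 mm high; plunger at x 75 mm, y 0.
- drop_spot (a point): Point on the deck top (20 mm above the table) at x -60, y 0 mm of the feeder, where the blank comes to lie (within 3 mm). Middle of the straight channel along the feeder's y, 46 mm wide, between front and rear lips 5 mm high and 10 mm wide (no rear lip in front of the magazine, y -25 to 25 mm).
- plunger (a joint): Travel of the plunger, m: 0 up, 0.029 fully down. It moves straight down and springs back by itself; the full stroke takes about 8 to 12 N and ends at a hard stop. It drives a hidden pusher, 2 mm towards the feeder's -x per mm, that shoves the lowest blank out of the gate; as it springs back the pusher withdraws and the next blank drops down.
- plunger_top (a point): Centre of the top face of the plunger's round black head (36 mm diameter, 12 mm thick); 122 mm above the table when up. Moves with the plunger.
- blank1_center (a point): Centre of the lowest blank in the magazine, the one that comes out: a solid aluminium disc, 40 mm diameter, 16 mm thick, about 54 g, lying flat; its centre is 28 mm above the table, in the magazine and on the deck alike.
- blank1: The same lowest blank; origin at the centre of its underside, z along its axis.
- blank2_center (a point): Centre of the second blank, same size, on top of the first; it must stay in the magazine.
- blank3_center (a point): Centre of the third blank, same size, on top; it must stay in the magazine.
- stop_block: The rectangular steel stop block, fixed on the deck across the channel: 46 mm along x, 16 mm thick along y, 30 mm high. Origin: centre of its underside, on the deck; axes parallel to the feeder's. It stands at x = -60 mm of the feeder, 100 to 135 mm from its middle to either side (+y or -y), with the round post on the other side. The blank rests against it when their centres are 28 mm apart.
- round_post: The round steel post, fixed on the deck in the channel on the other side: 18 mm diameter, 30 mm high, at x = -60 mm of the feeder, 100 to 135 mm from its middle. Origin: centre of its underside. Not the target.
- bar_offcut: Bystander: round steel bar offcut standing on end beside the feeder's housing, 30 mm diameter, 45 mm high. Origin: centre of underside.
- tube_offcut: Bystander: dark steel tube offcut standing on end on the other side of the housing, 38 mm diameter, 35 mm high. Origin: centre of underside.
- square_offcut: Bystander: aluminium square bar offcut, 30 x 60 x 30 mm high. Origin: centre of underside.
- spare_blank: Bystander: a loose blank of the same size lying on the table, not the one to push. Origin: centre of underside.
- oil_bottle: Bystander: white oil bottle, 60 mm diameter, 150 mm high. Origin: centre of underside.
- wrench: Bystander: wrench 160 mm long lying on the table along its x.
- screwdriver: Bystander: screwdriver 180 mm long lying on the table just in front of the deck, along its x; up to 30 mm high.
There are look-alikes about, which are no part of the job. What is shaped like the part that bears blank3_center but red or turquoise is not meant.

How it is judged:
By the outcome, as a careful person would: the job done as asked, in the order asked, and still so for the second after the job is handed in, with the robot touching nothing.
It also fails if it takes over 48 s, if anything falls off the work surface, if the arm or the gripper's body presses on something with over 40 N, if the wrist force passes 120 N, or if a joint passes its speed limit or range.

ROBOT

A 7-joint arm with a two-finger parallel gripper is mounted at the origin on the work surface. World frame = base frame: x ahead of the robot, y to its left, z up, the work surface at z = 0. Lengths are in m, angles in rad, forces in N, time in s.
With the tool pointing down it reaches from about 0.4 to 0.9 m from the base axis. Payload 5.6 kg.
Tool frame: the origin (TCP) lies at the very end of the fingers, on their centre line; the grasp point (between the pads) lies arm.grip_depth behind it (arm.grip_depth is the distance from the TCP to the grasp point, in m); z points along the fingers, y is the direction in which the jaws open and shut (so a half turn about z gives the same grasp; the last joint's range is limited). The gripper opens to 92 mm and grips with 3 to 60 N. Pads are 20 mm wide; open, the fingers measure 128 mm over their backs; the gripper's body (75 mm by 189 mm) begins 69 mm behind the grasp point.
Start: joints at [-1.299, 0.468, -0.012, 1.603, 0.006, 1.071, -0.056], TCP at [0.201, 0.618, 0.215] pointing down, gripper open.
Joint ranges: [-2.53, 2.53], [-0.31, 2.02], [-1.57, 1.55], [0.28, 2.44], [-1.29, 4.43], [0.15, 1.84], [-2.92, 2.92]. Speed limits (rad/s): [2.57, 2.57, 3.14, 3.14, 3.14, 3.14, 3.14].

INTERFACE

Orientations are given as a unit quaternion [w, x, y, z].
In Python, from cell import status, get_image, arm gives the robot as it stands.
- The arm moves only by the tool send_rows, never from a script. Its arguments are lists of equal length, an entry for each row: "linear": the shift along the tool's x, y, z in mm, a list of three; "twist": the turn about the tool's z in degrees; "jaw": the opening, from 0 (shut) to 1 (fully open). In form: {"linear": [[tx, ty, tz], ...], "twist": [twist, ...], "jaw": [jaw, ...]}. A call has 1 to 5 rows; each row shifts and turns the pose as measured when the row begins, along the tool's axes as they then stand; what a row does not reach is not made up. A row lasts 1/8 s, in which the tool goes at most 62.5 mm and 10.7 degrees, less where a joint would pass 70% of its speed; a pose out of reach is approached as far as the arm can. A call with a gripper value outside its range is refused whole. The fingers move at their own pace and stop on an object; "grip_force" is the grip in N (left out, the last holds). Time passes only in rows, so rows that do not move let the fingers close. It gives the time, the measured TCP pose, the force and the opening at its end, in the units of the state.
- status.get_obs(): the state, without advancing time (a new reading comes with each control period).
- get_image(name): name is "side" or "top" or "wrist"; returns a dict with "frame" (384x512x3 uint8, red, green, blue), "fx", "fy", "cx", "cy" (pixels), "pose" (4x4, takes a point from camera to world coordinates). Camera axes: x right, y down, z forward; pixel columns grow to the right and rows downward; lengths in m; the calibration is good to about 2 mm. A picture is of the moment at which its call begins. There is no depth.
- arm.job_done(): hands the job in, once; it reports no verdict.
The state is a dict: "t": time; "joint_pos": joint angles; "qvel": joint speeds; "joint_torque": joint torques, N m; "position": TCP position; "tcp_rot": TCP orientation; "contact_force": force on the tool from outside, world axes, zero at the start; "moment": the same for the moment, N m; "width": finger opening in m.
Only numpy, scipy, OpenCV 4.12 (cv2) and the standard library are available. Lean on these libraries where they do the work, as an engineer would, in place of code of your own. Each camera call takes 0.05 s, during which the arm holds its last target.

## Working session

There is one attempt and no reset: what is moved stays moved. The work goes in short steps, Python scripts to look and compute and a tool call to move; the robot and the scene stay as the last step left them, time stands still between calls to the robot, and variables do not carry over. Pictures are saved under pics/ and viewed, and the job is handed in when it is done.

Besides the shell and the picture viewer there is one more tool, called as name([rows], argument=value, ...), one row to a line, values as JSON. send_rows: Moves the arm, as the interface text tells. Its arguments: {"type":"object","properties":{"linear":{"type":"array","items":{"type":"array","items":{"type":"number"}}},"twist":{"type":"array","items":{"type":"number"}},"jaw":{"type":"array","items":{"type":"number"}},"grip_force":{"type":"number"}},"required":["linear","twist","jaw"]}

```bash
mkdir -p pics; ls; python3 - <<'E'
from cell import status,get_image,arm
import cv2
o=status.get_obs();print({k:o[k] for k in('t','position','tcp_rot','contact_force','width')},arm.grip_depth)
for n in('side','top','wrist'):
    i=get_image(n);cv2.imwrite(f'pics/{n}0.png',i['frame'][:,:,::-1]);print(n,i['fx'],i['fy'],i['cx'],i['cy'],i['pose'])
E
```

```text
pics
{'t': 0.0, 'position': array([0.20112887, 0.61746751, 0.21364381]), 'tcp_rot': array([-8.89474889e-05,  1.56802137e-01,  9.87629627e-01, -8.95291644e-04]), 'contact_force': array([-0.67406365,  0.65798052, -0.16614393]), 'width': 0.091798548221462} 0.0187
side 413.48546904865304 413.48546904865304 258.74651754109345 192.5025742255124 [[-0.92098887 -0.26094558  0.2892869   0.29718205]
 [-0.38927327  0.58649249 -0.71027662  0.74275583]
 [ 0.01567895 -0.76676852 -0.6417322   0.78097977]
 [ 0.          0.          0.          1.        ]]
top 381.8996029376448 381.8996029376448 261.91842986036994 189.05849797694606 [[ 0.02500029 -0.99434235  0.1032389   0.47934319]
 [-0.99968122 -0.02450197  0.00609235 -0.00549668]
 [-0.00352833 -0.1033583  -0.99463793  1.16154768]
 [ 0.          0.          0.          1.        ]]
wrist 342.5843914793252 342.5843914793252 257.55246980157995 191.5392577588092 [[ 0.30974436  0.92377701  0.2251543   0.1383684 ]
 [ 0.95081457 -0.3001419  -0.07659308  0.63902398]
 [-0.00317669  0.23780427 -0.9713079   0.38327151]
 [ 0.          0.          0.          1.        ]]
```

View pics/side0.png

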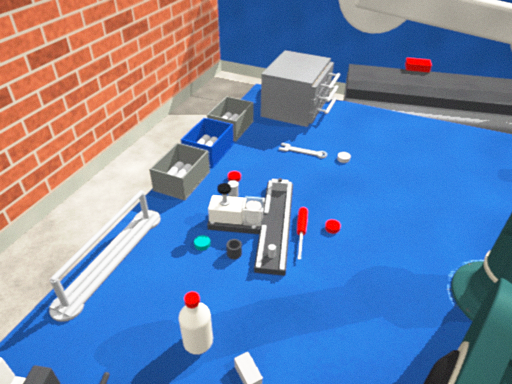

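View pics/top0.png

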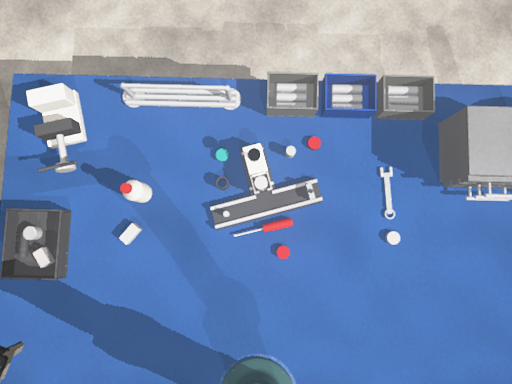

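View pics/wrist0.png

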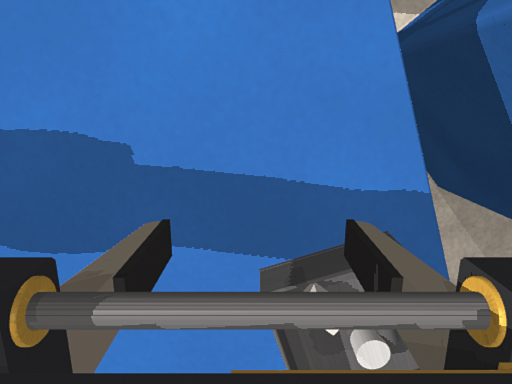

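The top view shows the plunger at about (254,155), the magazine at (261,183) and the deck from (212,218) to (320,190). A round thing sits at (226,213) and a block at (310,190). Next I'll take close crops.

```bash
python3 - <<'E'
import cv2
t=cv2.imread('pics/top0.png')[130:270,195:335]
cv2.imwrite('pics/topc.png',cv2.resize(t,(600,600),interpolation=cv2.INTER_CUBIC)) if 0 else cv2.imwrite('pics/topc.png',cv2.resize(t,(560,560),interpolation=cv2.INTER_CUBIC))
t=cv2.imread('pics/side0.png')[165:285,185:345]
cv2.imwrite('pics/sidec.png',cv2.resize(t,(800,600),interpolation=cv2.INTER_CUBIC))
E
```

```text
(no output)
```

View pics/topc.png

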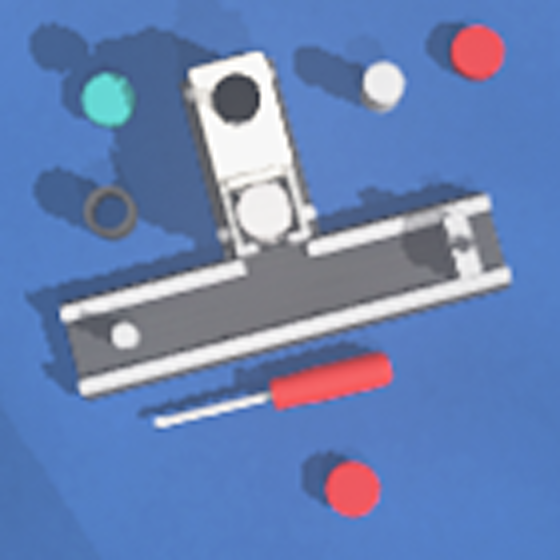

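View pics/sidec.png

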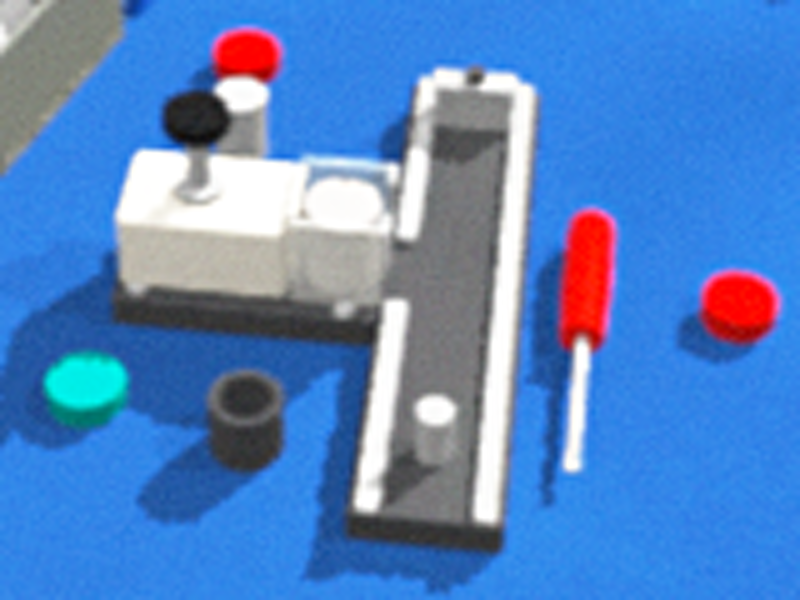

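The crops show the rectangular stop at the right end (top crop (463,245)) and the round post at the left end ((125,335)). The plunger head is black on the housing, and the clear magazine holds a white disc. Now the measurements.

```bash
cat > h.py <<'E'
import numpy as np,cv2
from cell import status,get_image,arm
def ray(i,u,v,z):
    P=i['pose'];d=P[:3,:3]@[(u-i['cx'])/i['fx'],(v-i['cy'])/i['fy'],1];o=P[:3,3]
    return o+d*(z-o[2])/d[2]
def proj(i,p):
    P=i['pose'];c=P[:3,:3].T@(np.asarray(p)-P[:3,3]);return i['fx']*c[0]/c[2]+i['cx'],i['fy']*c[1]/c[2]+i['cy']
E
python3 - <<'E'
from h import *
T=get_image('top');S=get_image('side')
def dark(i,u0,v0,u1,v1,th):
    g=i['frame'].max(2)[v0:v1,u0:u1];m=(g<th).astype('uint8')
    n,l,s,c=cv2.connectedComponentsWithStats(m);return [(s[k][4],c[k]+[u0,v0]) for k in range(1,n) if s[k][4]>15]
a=dark(T,245,146,266,163,90);b=dark(S,215,180,233,195,75);print(a,b)
f=lambda u,v:(195+(u+.5)/4-.5,130+(v+.5)/4-.5)
fs=lambda u,v:(185+(u+.5)/5-.5,165+(v+.5)/5-.5)
pl=ray(T,*f(236,99),.122);print('plunger top',pl)
if a: print('pl mask',ray(T,*a[0][1],.122))
print('pl side',ray(S,*fs(196,116),.122))
bl=ray(T,*f(265,211),.068);print('blank3',bl,'side',ray(S,*fs(343,203),.068))
po=ray(T,*f(125,335),.05);print('post',po,'side',ray(S,*fs(435,412),.05))
st=ray(T,*f(463,245),.05);print('stop',st,'side',ray(S,*fs(475,80),.05))
C=[ray(T,*f(*q),.025) for q in((62,308),(82,395),(490,196),(512,280))];print(np.array(C))
C=np.array(C);mid=C.mean(0);ly=C[2:].mean(0)-C[:2].mean(0);print('len',np.linalg.norm(ly),'w',np.linalg.norm(C[0]-C[1]))
angs=[np.arctan2(*(ly[1::-1])), np.arctan2(*((st-po)[1::-1])), np.arctan2(*((pl-bl)[1::-1]))]
print(np.degrees(angs)); print('mid',mid,'d stop/post',np.linalg.norm(st-mid),np.linalg.norm(po-mid),'pl-bl',np.linalg.norm(pl[:2]-bl[:2]))
E
```

```text
[(np.int32(99), array([253.76767677, 154.09090909]))] [(np.int32(105), array([223.86666667, 188.43809524]))]
plunger top [0.6829957  0.02618746 0.122     ]
pl mask [0.68380175 0.02581501 0.122     ]
pl side [0.68165334 0.03213515 0.122     ]
blank3 [0.61214831 0.00469454 0.068     ] side [0.61176406 0.00668169 0.068     ]
post [0.52106388 0.10431752 0.05      ] side [0.51999465 0.10751996 0.05      ]
stop [ 0.59286905 -0.14044267  0.05      ] side [ 0.59288372 -0.13932004  0.05      ]
[[ 0.54090968  0.15441043  0.025     ]
 [ 0.47686421  0.13708429  0.025     ]
 [ 0.63283961 -0.16326711  0.025     ]
 [ 0.57010361 -0.18028974  0.025     ]]
len 0.3307484579325572 w 0.06634769963259873
[-73.74428914 -73.64992198  16.87618612]
mid [ 0.55517928 -0.01301553  0.025     ] d stop/post 0.13521536006302637 0.12472331983539685 pl-bl 0.07403579851977035
```

Everything agrees:
- Feeder yaw is about 16.4° and the origin is about (0.612, 0.005). The plunger comes out 74 mm from the magazine and the deck 331 mm long.
- The stop is on the feeder's -y side, about 134 mm out. The post is about 123 mm out on +y.

Look-alikes (top px):
- **Blanks:** red discs (314,143) and (283,252), a turquoise disc (222,155), and the loose spare (393,238). The one I want is in the magazine, under (261,183).
- **Plunger:** the tube offcut (222,183) is also dark. The plunger is the solid black head at (254,154).
- **Stop:** the round post (226,213) against the block (310,191). The block is the target.

The crops above confirm these choices. Next I shut the jaw and turn it parallel to the channel.

send_rows([
  [0,0,0],
  [0,0,0],
  [0,0,0],
  [0,0,0],
  [0,0,0],
], twist=[-7,-7,-7,-7,-6.5], jaw=[0,0,0,0,0], grip_force=10)

```text
t: 0.88
position: [0.2009, 0.6173, 0.2132]
tcp_rot: [-0.0, -0.153, 0.988, -0.001]
contact_force: [-0.4, 1.0, -1.0]
width: 0.0441
```

```bash
cat >> h.py <<'E'
from scipy.spatial.transform import Rotation as Ro
def st(*targets):
    o=status.get_obs();q=o['tcp_rot'];R=Ro.from_quat([q[1],q[2],q[3],q[0]]).as_matrix()
    print('t',round(o['t'],2),'p',o['position'].round(4),'F',np.round(o['contact_force'],1),'w',round(o['width'],4),'yang',np.degrees(np.arctan2(R[1,1],R[0,1])).round(2),'z',R[:,2].round(3))
    for t in targets: print('to',t,'mm',(R.T@(np.array(t)-o['position'])*1000).round(1))
E
python3 -c "
from h import *
st((.6835,.0275,.18))"
```

```text
t 0.88 p [0.2009 0.6173 0.2132] F [-0.4  1.  -1. ] w 0.0441 yang 107.59 z [-0.    -0.003 -1.   ]
to (0.6835, 0.0275, 0.18) mm [-281.9 -707.9   34.6]
```

send_rows([
  [-21,-54,-2],
  [-21,-54,0],
  [-21,-54,0],
  [-21,-54,0],
  [-21,-54,0],
], twist=[1.2,0,0,0,0], jaw=[0,0,0,0,0])

```text
t: 1.5
position: [0.3803, 0.3865, 0.2144]
tcp_rot: [-0.001, -0.148, 0.989, -0.0]
contact_force: [0.5, -0.1, -0.1]
width: 0.0003
```

send_rows([
  [-21,-54,0],
  [-21,-54,0],
  [-21,-54,0],
  [-21,-54,0],
  [-21,-54,0],
], twist=[0,0,0,0,0], jaw=[0,0,0,0,0])

```text
t: 2.12
position: [0.5647, 0.151, 0.2152]
tcp_rot: [0.0, -0.148, 0.989, 0.0]
contact_force: [0.1, -0.6, -0.4]
width: 0.0009
```

```bash
python3 -c "
from h import *
st((.6835,.0275,.18))"
```

```text
t 2.12 p [0.5647 0.151  0.2152] F [ 0.1 -0.6 -0.4] w 0.0009 yang 107.01 z [ 0.     0.001 -1.   ]
to (0.6835, 0.0275, 0.18) mm [ -77.5 -152.9   35.1]
```

send_rows([
  [-26,-51,0],
  [-26,-51,0],
  [-25,-50,0],
  [0,0,0],
  [0,0,0],
], twist=[0.6,0,0,0,0], jaw=[0,0,0,0,0])

```text
t: 2.75
position: [0.6863, 0.0176, 0.2141]
tcp_rot: [-0.0, -0.139, 0.99, -0.0]
contact_force: [0.2, -0.1, -0.1]
width: 0.0006
```

```bash
python3 - <<'E'
from h import *
st((.6835,.0275,.13))
for n in('side','wrist'):
    i=get_image(n);cv2.imwrite(f'pics/{n}1.png',i['frame'][:,:,::-1])
E
```

```text
t 2.75 p [0.6863 0.0176 0.2141] F [ 0.2 -0.1 -0.1] w 0.0006 yang 105.99 z [-0.    -0.001 -1.   ]
to (0.6835, 0.0275, 0.13) mm [-0.1 10.4 84.1]
```

View pics/wrist1.png

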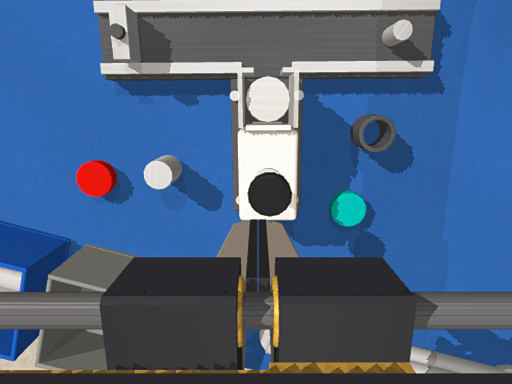

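View pics/side1.png

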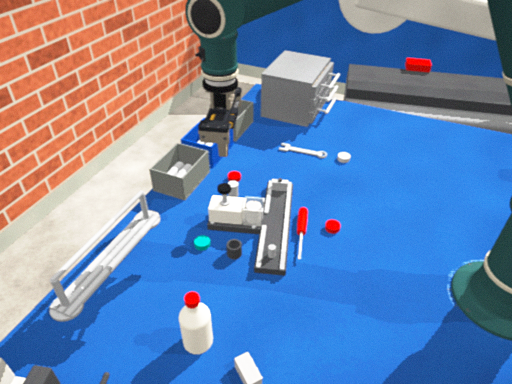

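The wrist view shows the head at (269,194), the magazine disc at (268,99), the stop top at about (122,32) and the post at (400,30). I'll recompute from these.

```bash
python3 - <<'E'
from h import *
W=get_image('wrist');f=W['frame']
m=(f[165:222,240:300].max(2)<70).astype('uint8');n,l,s,c=cv2.connectedComponentsWithStats(m);k=1+s[1:,4].argmax();u,v=c[k]+[240,165];print(s[k],u,v)
pl=ray(W,u,v,.122);print('pl',pl,'edge diam',np.linalg.norm(ray(W,u-s[k][2]/2,v,.122)-ray(W,u+s[k][2]/2,v,.122)))
bl=ray(W,268,99,.068);print('blank3',bl)
st_=ray(W,121,32,.05);po=ray(W,402,30,.05);print('stop',st_,'post',po,np.degrees(np.arctan2(*((st_-po)[1::-1]))))
print('ang pl-bl',np.degrees(np.arctan2(*((pl-bl)[1::-1]))),np.linalg.norm((pl-bl)[:2]))
st(pl)
E
```

```text
[   8    8   43   43 1451] 268.64093728463126 193.671261199173
pl [0.68330486 0.02595223 0.122     ] edge diam 0.03388969585368863
blank3 [0.61264423 0.00612925 0.068     ]
stop [ 0.59269591 -0.13743111  0.05      ] post [0.52137404 0.1053274  0.05      ] -73.62733880314065
ang pl-bl 15.67081430352696 0.07338852498111272
t 2.9 p [0.6861 0.0181 0.2146] F [ 0.2  1.4 -0.1] w 0.0006 yang 106.06 z [ 0.001 -0.001 -1.   ]
to [0.68330486 0.02595223 0.122     ] mm [ 0.6  8.4 92.6]
```

send_rows([
  [0.5,9,0],
  [0,0,35],
  [0,0,35],
  [0,0,8],
  [0,0,0],
], twist=[0,0,0,0,0], jaw=[0,0,0,0,0])

```text
t: 3.52
position: [0.6824, 0.0357, 0.1384]
tcp_rot: [0.003, -0.144, 0.99, 0.001]
contact_force: [0.3, 0.4, 0.3]
width: 0.0006
```

```bash
python3 - <<'E'
from h import *
st((.6834,.0267,.093))
for n in('side','wrist'):
    i=get_image(n);cv2.imwrite(f'pics/{n}2.png',i['frame'][:,:,::-1])
c=cv2.imread('pics/side2.png')[140:260,180:300];cv2.imwrite('pics/side2c.png',cv2.resize(c,(480,480)))
E
```

```text
t 3.52 p [0.6824 0.0357 0.1384] F [0.3 0.4 0.3] w 0.0006 yang 106.59 z [ 0.005  0.003 -1.   ]
to (0.6834, 0.0267, 0.093) mm [ 1.9 -9.  45.4]
```

View pics/side2c.png

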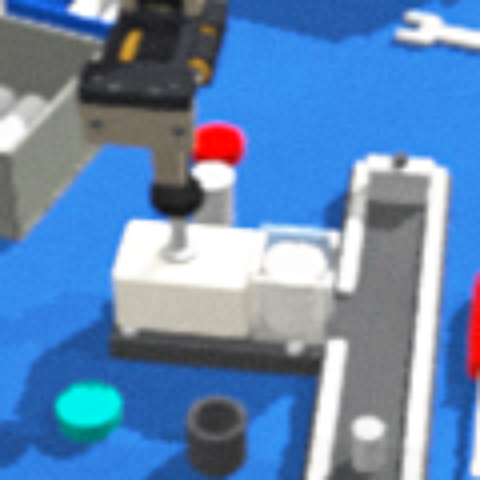

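The tool overshot about 9 mm along y, so I'll correct that.

send_rows([
  [2,-8,0],
  [0,0,0],
  [0,0,0],
], twist=[0,0,0], jaw=[0,0,0])

```text
t: 4.0
position: [0.685, 0.026, 0.1423]
tcp_rot: [0.006, -0.144, 0.99, 0.001]
contact_force: [-0.1, 0.6, -0.3]
width: 0.0005
```

```bash
python3 -c "
from h import *
st((.6834,.0267,.093))"
```

```text
t 4.0 p [0.685  0.026  0.1423] F [-0.1  0.6 -0.3] w 0.0005 yang 106.51 z [ 0.011  0.003 -1.   ]
to (0.6834, 0.0267, 0.093) mm [ 1.9  1.1 49.2]
```

send_rows([
  [1,0.5,10],
  [0.5,0.5,8],
  [0,0,6],
  [0,0,6],
], twist=[0,0,0,0], jaw=[0,0,0,0])

```text
t: 4.5
position: [0.6839, 0.0267, 0.1125]
tcp_rot: [0.006, -0.144, 0.99, 0.001]
contact_force: [-3.0, 0.1, 8.9]
width: 0.0006
```

```bash
python3 -c "
from h import *
st((.6834,.0267,.093))"
```

```text
t 4.5 p [0.6839 0.0267 0.1125] F [-3.   0.1  8.9] w 0.0006 yang 106.51 z [ 0.012  0.004 -1.   ]
to (0.6834, 0.0267, 0.093) mm [ 0.8  0.2 19.5]
```

send_rows([
  [0.5,0,7],
  [0,0,7],
  [0,0,5],
], twist=[0,0,0], jaw=[0,0,0])

```text
t: 4.88
position: [0.684, 0.0267, 0.0959]
tcp_rot: [0.006, -0.144, 0.99, 0.001]
contact_force: [-3.6, -0.6, 9.4]
width: 0.0006
```

```bash
python3 -c "
from h import *
st((.6834,.0267,.093))"
```

```text
t 4.88 p [0.684  0.0267 0.0959] F [-3.6 -0.6  9.4] w 0.0006 yang 106.53 z [ 0.012  0.004 -1.   ]
to (0.6834, 0.0267, 0.093) mm [0.6 0.2 2.9]
```

send_rows([
  [0,0,3],
  [0,0,2],
], twist=[0,0], jaw=[0,0])

```text
t: 5.12
position: [0.684, 0.0267, 0.0933]
tcp_rot: [0.006, -0.144, 0.99, 0.001]
contact_force: [-7.2, -0.7, 16.9]
width: 0.0005
```

send_rows([
  [0,0,2],
  [0,0,2],
], twist=[0,0], jaw=[0,0])

```text
t: 5.38
position: [0.684, 0.0267, 0.0934]
tcp_rot: [0.006, -0.144, 0.99, 0.001]
contact_force: [-5.3, -0.5, 14.3]
width: 0.0003
```

```bash
python3 - <<'E'
from h import *
st()
for n in('side','wrist'):
    i=get_image(n);cv2.imwrite(f'pics/{n}3.png',i['frame'][:,:,::-1])
c=cv2.imread('pics/side3.png')[140:260,180:300];cv2.imwrite('pics/side3c.png',cv2.resize(c,(480,480)))
E
```

```text
t 5.38 p [0.684  0.0267 0.0934] F [-5.3 -0.5 14.3] w 0.0003 yang 106.54 z [ 0.012  0.004 -1.   ]
```

View pics/side3c.png

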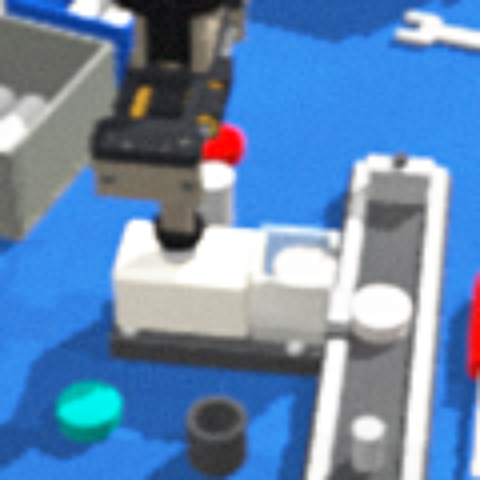

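The head is fully down against the hard stop, and the blank is in the channel at crop (381,312). Now I'll raise the tool.

send_rows([
  [0,0,-12],
  [0,0,-15],
  [0,0,-20],
  [0,0,-30],
  [0,0,-30],
], twist=[0,0,0,0,0], jaw=[0,0,0,0,0])

```text
t: 6.1
position: [0.6813, 0.0265, 0.2029]
tcp_rot: [0.004, -0.144, 0.99, 0.002]
contact_force: [0.2, 0.4, -0.8]
width: 0.0006
```

```bash
python3 - <<'E'
from h import *
st()
for n in('side','wrist'):
    i=get_image(n);cv2.imwrite(f'pics/{n}4.png',i['frame'][:,:,::-1])
c=cv2.imread('pics/side4.png')[140:260,180:300];cv2.imwrite('pics/side4c.png',cv2.resize(c,(480,480)))
E
```

```text
t 6.1 p [0.6813 0.0265 0.2029] F [ 0.2  0.4 -0.8] w 0.0006 yang 106.57 z [ 0.007  0.004 -1.   ]
```

View pics/side4c.png

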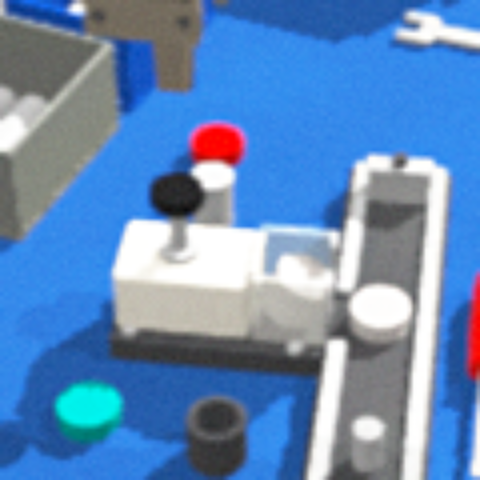

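View pics/wrist4.png

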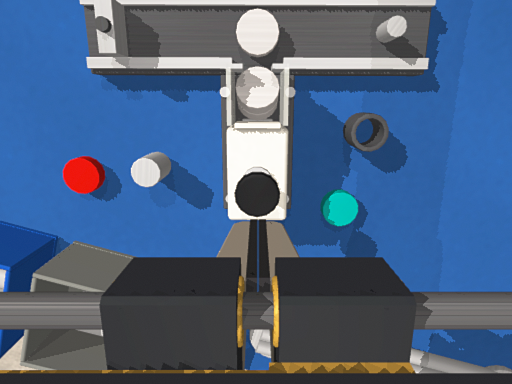

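The plunger is back up. The blank is in the channel at wrist (257,32), and the magazine stack has dropped.

```bash
python3 - <<'E'
from h import *
W=get_image('wrist')
b=ray(W,257.5,32,.036);e=[ray(W,u,32,.036) for u in(236,279)];print('blank',b,np.linalg.norm(e[0]-e[1]))
S=get_image('side');c=(180+(381.5)/4-.5,140+(306)/4-.5);print('side',ray(S,*c,.036))
s=ray(W,104,25,.05);po=ray(W,398,24,.05);print('stop',s,po)
a=np.radians(16.4);ex=np.array([np.cos(a),np.sin(a),0]);ey=np.array([-ex[1],ex[0],0]);O=np.array([.612,.0055,0])
for n,p in(('b',b),('s',s),('po',po)):print(n,((p-O)@ex).round(4),((p-O)@ey).round(4))
D=O-.060*ex
A=D+.050*ey
print('D',D,'A',A);st(tuple(A+[0,0,.15]),tuple(A+[0,0,.027]),)
E
```

```text
blank [ 0.55841381 -0.01059067  0.036     ] 0.039178801064640806
side [ 0.55671802 -0.01031614  0.036     ]
stop [ 0.59352439 -0.13938592  0.05      ] [0.51996092 0.10530713 0.05      ]
b -0.0559 -0.0003
s -0.0586 -0.1338
po -0.0601 0.1217
D [ 0.55444116 -0.01144049  0.        ] A [0.54032409 0.03652521 0.        ]
t 6.3 p [0.6816 0.0265 0.2021] F [-0.6 -0.3 -0.3] w 0.0004 yang 106.57 z [ 0.008  0.004 -1.   ]
to (np.float64(0.5403240886854528), np.float64(0.036525211316430294), np.float64(0.15)) mm [133.   49.8  51. ]
to (np.float64(0.5403240886854528), np.float64(0.036525211316430294), np.float64(0.027)) mm [134.2  49.6 174. ]
```

send_rows([
  [44,16,0],
  [44,16,0],
  [40,16,0],
  [0,0,0],
  [0,0,0],
], twist=[0,0,0,0,0], jaw=[0,0,0,0,0])

```text
t: 6.92
position: [0.5372, 0.036, 0.1938]
tcp_rot: [-0.002, -0.144, 0.99, 0.001]
contact_force: [-0.1, 0.9, -0.1]
width: 0.0002
```

```bash
python3 -c "
from h import *
st((.5403,.0365,.1),(.5403,.0365,.027))"
```

```text
t 6.92 p [0.5372 0.036  0.1938] F [-0.1  0.9 -0.1] w 0.0002 yang 106.59 z [-0.004  0.002 -1.   ]
to (0.5403, 0.0365, 0.1) mm [-3.4 -0.7 93.8]
to (0.5403, 0.0365, 0.027) mm [ -3.6  -0.9 166.8]
```

send_rows([
  [-3,0,40],
  [0,0,40],
  [0,0,20],
  [0,0,0],
  [0,0,0],
], twist=[0,0,0,0,0], jaw=[0,0,0,0,0])

```text
t: 7.55
position: [0.5453, 0.0364, 0.0897]
tcp_rot: [-0.001, -0.144, 0.99, 0.001]
contact_force: [0.9, -1.3, 0.9]
width: 0.0004
```

```bash
python3 - <<'E'
from h import *
st((.5403,.0365,.027))
for n in('side','top'):
    i=get_image(n);cv2.imwrite(f'pics/{n}5.png',i['frame'][:,:,::-1])
c=cv2.imread('pics/side5.png')[140:290,180:330];cv2.imwrite('pics/side5c.png',cv2.resize(c,(600,600)))
E
```

```text
t 7.55 p [0.5453 0.0364 0.0897] F [ 0.9 -1.3  0.9] w 0.0004 yang 106.51 z [-0.002  0.001 -1.   ]
to (0.5403, 0.0365, 0.027) mm [ 4.7  1.4 62.7]
```

View pics/side5c.png

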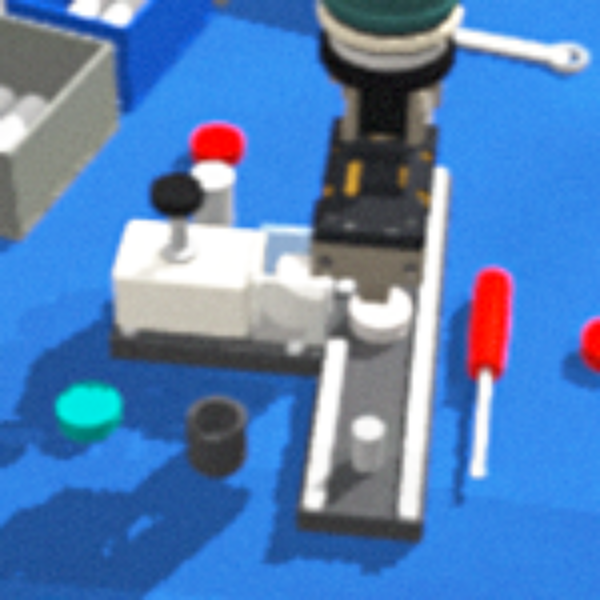

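send_rows([
  [4,8,0],
  [0,0,15],
  [0,0,10],
  [0,0,0],
  [0,0,0],
], twist=[0,0,0,0,0], jaw=[0,0,0,0,0])

```text
t: 8.28
position: [0.5395, 0.0439, 0.0649]
tcp_rot: [0.001, -0.144, 0.99, 0.001]
contact_force: [-0.7, -0.6, -0.2]
width: 0.0006
```

```bash
python3 -c "
from h import *
st((.5403,.0365,.027))"
```

```text
t 8.28 p [0.5395 0.0439 0.0649] F [-0.7 -0.6 -0.2] w 0.0006 yang 106.54 z [ 0.002  0.002 -1.   ]
to (0.5403, 0.0365, 0.027) mm [ 1.4 -7.4 37.9]
```

send_rows([
  [1,0,14],
  [0,0,13],
  [0,0,7],
  [0,0,0],
  [0,0,0],
], twist=[0,0,0,0,0], jaw=[0,0,0,0,0])

```text
t: 8.9
position: [0.5385, 0.0434, 0.0281]
tcp_rot: [0.001, -0.144, 0.99, 0.001]
contact_force: [-0.1, -0.5, -0.1]
width: 0.0003
```

```bash
python3 - <<'E'
from h import *
st((.5403,.0365,.027),(.5758-.0000,-.0770,.027))
for n in('side','wrist'):
    i=get_image(n);cv2.imwrite(f'pics/{n}6.png',i['frame'][:,:,::-1])
c=cv2.imread('pics/side6.png')[140:290,180:330];cv2.imwrite('pics/side6c.png',cv2.resize(c,(600,600)))
E
```

```text
t 8.9 p [0.5385 0.0434 0.0281] F [-0.1 -0.5 -0.1] w 0.0003 yang 106.52 z [ 0.001  0.002 -1.   ]
to (0.5403, 0.0365, 0.027) mm [ 0.2 -7.2  1.1]
to (0.5758, -0.077, 0.027) mm [  -1.5 -126.1    0.9]
```

View pics/side6c.png

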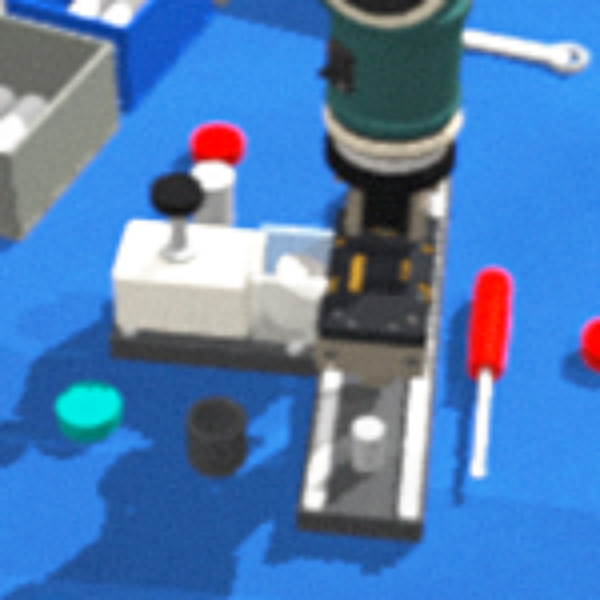

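View pics/wrist6.png

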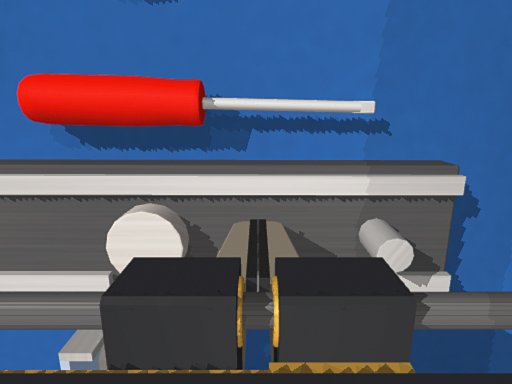

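The fingers are in the channel, with the blank at (148,243) on the stop side and the post at (390,245) behind. I'll push along tool -y.

send_rows([
  [0,-10,0],
  [0,-10,0],
  [0,-10,0],
  [0,-10,0],
  [0,-10,0],
], twist=[0,0,0,0,0], jaw=[0,0,0,0,0])

```text
t: 9.62
position: [0.5543, -0.0078, 0.0291]
tcp_rot: [0.002, -0.144, 0.99, 0.001]
contact_force: [0.6, -0.2, -0.3]
width: 0.0003
```

```bash
python3 - <<'E'
from h import *
st((.5765,-.0797,.027))
i=get_image('wrist');cv2.imwrite('pics/wrist7.png',i['frame'][:,:,::-1])
E
```

```text
t 9.62 p [ 0.5543 -0.0078  0.0291] F [ 0.6 -0.2 -0.3] w 0.0003 yang 106.52 z [ 0.003  0.002 -1.   ]
to (0.5765, -0.0797, 0.027) mm [ -0.8 -75.2   2. ]
```

View pics/wrist7.png

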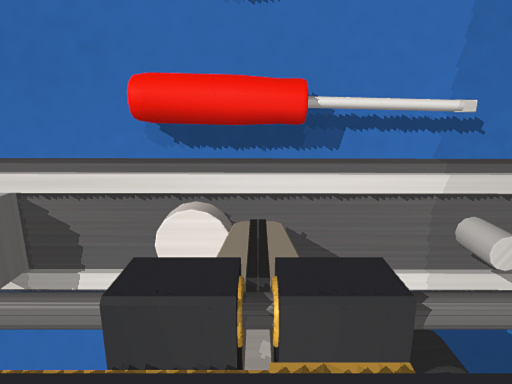

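The blank at (193,240) is being pushed straight along the channel. Continuing.

send_rows([
  [0,-10,0.5],
  [0,-10,0.5],
  [0,-10,0],
  [0,-8,0],
  [0,-6,0],
], twist=[0,0,0,0,0], jaw=[0,0,0,0,0])

```text
t: 10.3
position: [0.5681, -0.0541, 0.0281]
tcp_rot: [0.002, -0.143, 0.99, 0.001]
contact_force: [0.3, 0.4, 0.4]
width: 0.0003
```

```bash
python3 - <<'E'
from h import *
st((.5765,-.0797,.027))
i=get_image('wrist');cv2.imwrite('pics/wrist8.png',i['frame'][:,:,::-1])
E
```

```text
t 10.3 p [ 0.5681 -0.0541  0.0281] F [0.3 0.4 0.4] w 0.0003 yang 106.44 z [ 0.003  0.002 -1.   ]
to (0.5765, -0.0797, 0.027) mm [ -0.9 -26.9   1.1]
```

View pics/wrist8.png

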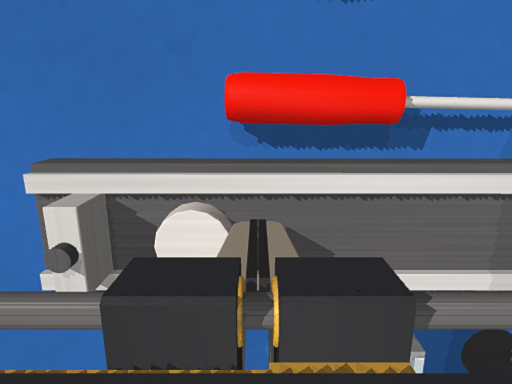

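The gap to the stop is about 22 mm (px 110 to 155). I'll go slower.

send_rows([
  [0,-5,0],
  [0,-5,0],
  [0,-4,0],
  [0,-3,0],
  [0,-2,0],
], twist=[0,0,0,0,0], jaw=[0,0,0,0,0])

```text
t: 10.98
position: [0.5738, -0.0739, 0.0281]
tcp_rot: [0.002, -0.143, 0.99, 0.0]
contact_force: [-0.3, 1.0, 0.2]
width: 0.0006
```

send_rows([
  [0,-1.5,0],
  [0,-1.5,0],
], twist=[0,0], jaw=[0,0])

```text
t: 11.22
position: [0.5747, -0.0767, 0.0281]
tcp_rot: [0.002, -0.143, 0.99, 0.001]
contact_force: [-0.4, 0.9, -0.5]
width: 0.0007
```

```bash
python3 - <<'E'
from h import *
st((.5765,-.0797,.027))
i=get_image('wrist');cv2.imwrite('pics/wrist9.png',i['frame'][:,:,::-1])
E
```

```text
t 11.22 p [ 0.5747 -0.0767  0.0281] F [-0.4  0.9 -0.5] w 0.0007 yang 106.46 z [ 0.003  0.002 -1.   ]
to (0.5765, -0.0797, 0.027) mm [-0.8 -3.3  1.1]
```

View pics/wrist9.png

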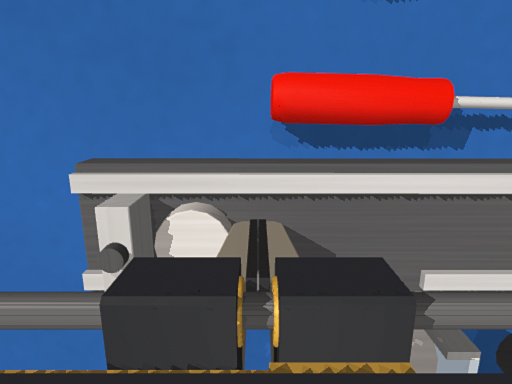

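A gap of a few pixels remains, so I'll push in small steps until the force shows contact.

send_rows([
  [0,-1.5,0],
  [0,-1,0],
], twist=[0,0], jaw=[0,0])

```text
t: 11.52
position: [0.5755, -0.0794, 0.0281]
tcp_rot: [0.002, -0.143, 0.99, 0.0]
contact_force: [0.4, -0.2, 0.8]
width: 0.0004
```

send_rows([
  [0,-1,0],
], twist=[0], jaw=[0])

```text
t: 11.65
position: [0.5758, -0.0804, 0.0281]
tcp_rot: [0.002, -0.143, 0.99, 0.001]
contact_force: [-0.6, 0.5, 0.7]
width: 0.0002
```

send_rows([
  [0,-1,0],
], twist=[0], jaw=[0])

```text
t: 11.78
position: [0.5761, -0.0814, 0.0281]
tcp_rot: [0.002, -0.143, 0.99, 0.001]
contact_force: [-0.4, 0.3, 0.2]
width: 0.0004
```

send_rows([
  [0,-1,0],
], twist=[0], jaw=[0])

```text
t: 11.9
position: [0.5762, -0.0817, 0.0281]
tcp_rot: [0.002, -0.143, 0.99, 0.001]
contact_force: [-1.7, 2.5, 2.0]
width: 0.0003
```

```bash
python3 - <<'E'
from h import *
st()
i=get_image('wrist');cv2.imwrite('pics/wrist10.png',cv2.resize(i['frame'][160:300,60:300,::-1],(720,420)))
E
```

```text
t 11.9 p [ 0.5762 -0.0817  0.0281] F [-1.7  2.5  2. ] w 0.0003 yang 106.48 z [ 0.003  0.002 -1.   ]
```

View pics/wrist10.png

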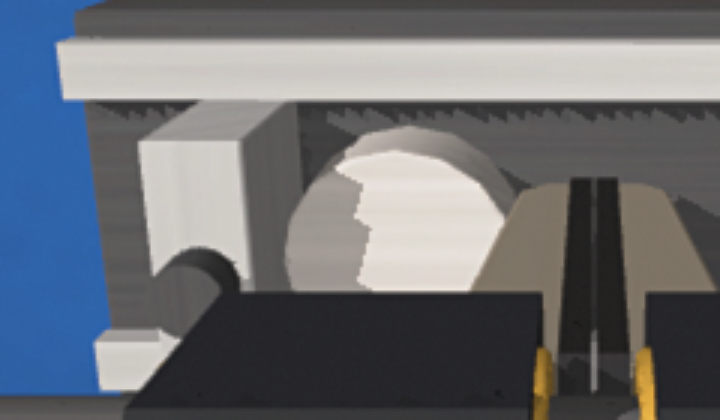

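send_rows([
  [0,-1,0],
], twist=[0], jaw=[0])

```text
t: 12.08
position: [0.5762, -0.0817, 0.0281]
tcp_rot: [0.001, -0.144, 0.99, 0.002]
contact_force: [-1.5, 3.6, 2.6]
width: 0.0007
```

send_rows([
  [0,-1,0],
], twist=[0], jaw=[0])

```text
t: 12.2
position: [0.5763, -0.0817, 0.0281]
tcp_rot: [0.001, -0.144, 0.99, 0.002]
contact_force: [-1.6, 5.1, 3.1]
width: 0.0005
```

The blank no longer moves and the force is building, so it is seated. I'll back off along the channel, then go up.

send_rows([
  [0,4,0],
  [0,8,0],
  [0,8,0],
  [0,0,0],
], twist=[0,0,0,0], jaw=[0,0,0,0])

```text
t: 12.7
position: [0.5708, -0.0638, 0.0281]
tcp_rot: [0.002, -0.143, 0.99, 0.0]
contact_force: [1.0, -0.6, -0.1]
width: 0.0004
```

```bash
python3 - <<'E'
from h import *
st()
i=get_image('wrist');cv2.imwrite('pics/wrist11.png',i['frame'][:,:,::-1])
E
```

```text
t 12.7 p [ 0.5708 -0.0638  0.0281] F [ 1.  -0.6 -0.1] w 0.0004 yang 106.49 z [ 0.003  0.001 -1.   ]
```

View pics/wrist11.png

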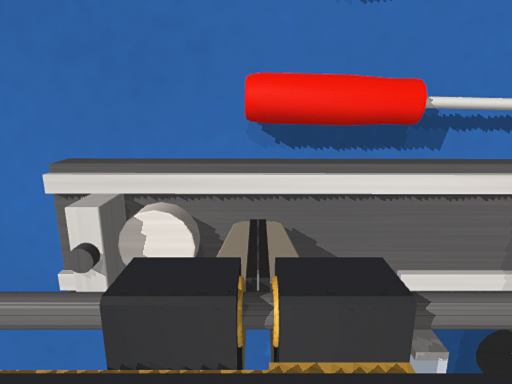

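send_rows([
  [0,0,-20],
  [0,0,-40],
  [0,0,-50],
  [0,0,-50],
  [0,0,-10],
], twist=[0,0,0,0,0], jaw=[0,0,0,0,0])

```text
t: 13.38
position: [0.5708, -0.0664, 0.208]
tcp_rot: [0.003, -0.142, 0.99, -0.0]
contact_force: [0.8, -0.1, 0.1]
width: -0.0001
```

send_rows([
  [0,40,0],
  [0,50,0],
  [0,50,0],
  [0,30,0],
  [0,0,0],
], twist=[0,0,0,0,0], jaw=[0,0,0,0,0])

```text
t: 14.0
position: [0.5217, 0.0988, 0.2106]
tcp_rot: [0.005, -0.14, 0.99, -0.001]
contact_force: [1.1, -1.0, -0.2]
width: 0.0005
```

```bash
python3 - <<'E'
from h import *
st()
for n in('side','top','wrist'):
    i=get_image(n);cv2.imwrite(f'pics/{n}12.png',i['frame'][:,:,::-1])
c=cv2.imread('pics/side12.png')[160:280,185:345];cv2.imwrite('pics/side12c.png',cv2.resize(c,(800,600),interpolation=cv2.INTER_CUBIC))
E
```

```text
t 14.0 p [0.5217 0.0988 0.2106] F [ 1.1 -1.  -0.2] w 0.0005 yang 106.07 z [ 0.01  -0.001 -1.   ]
```

View pics/side12c.png

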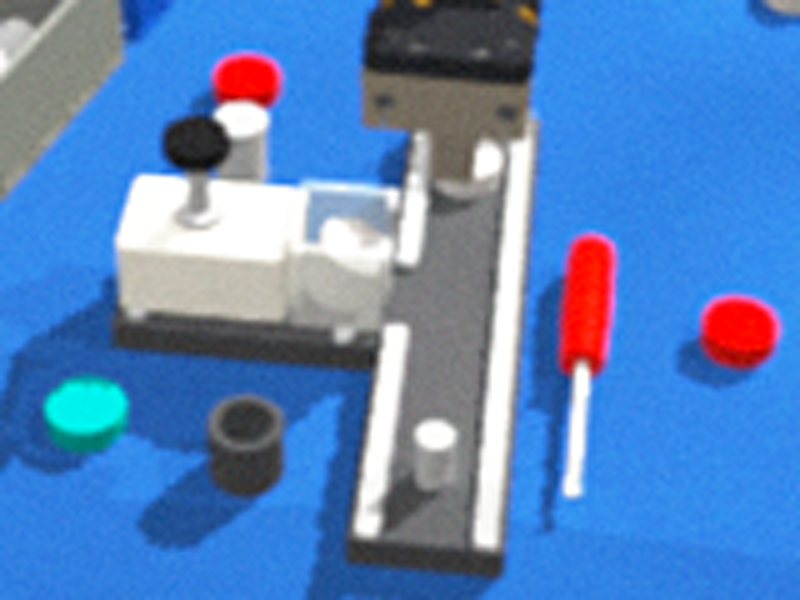

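View pics/top12.png

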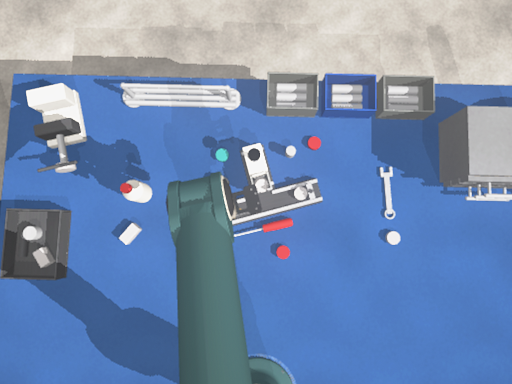

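View pics/wrist12.png

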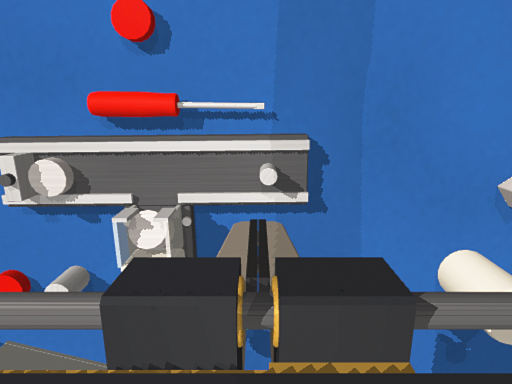

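The blank is at the stop and the plunger is up. I'll move a little further away to measure the gap cleanly.

send_rows([
  [0,20,-30],
  [20,40,-20],
  [20,40,0],
  [0,0,0],
  [0,0,0],
], twist=[0,0,0,0,0], jaw=[0,0,0,0,0])

```text
t: 14.78
position: [0.4596, 0.1733, 0.2608]
tcp_rot: [0.005, -0.128, 0.992, -0.003]
contact_force: [-0.3, -0.6, -0.5]
width: 0.0005
```

```bash
python3 - <<'E'
from h import *
st()
for n,(u,v,w,h) in dict(side=(205,160,120,90),top=(235,135,100,75)).items():
    i=get_image(n);cv2.imwrite(f'pics/{n}13.png',i['frame'][:,:,::-1])
    c=i['frame'][v:v+h,u:u+w,::-1];s=800//w if n=='top' else 6
    cv2.imwrite(f'pics/{n}13c.png',cv2.resize(c,(w*s,h*s),interpolation=cv2.INTER_CUBIC));print(n,u,v,s)
E
```

```text
t 14.78 p [0.4596 0.1733 0.2608] F [-0.3 -0.6 -0.5] w 0.0005 yang 104.71 z [ 0.011 -0.005 -1.   ]
side 205 160 6
top 235 135 8
```

View pics/side13c.png

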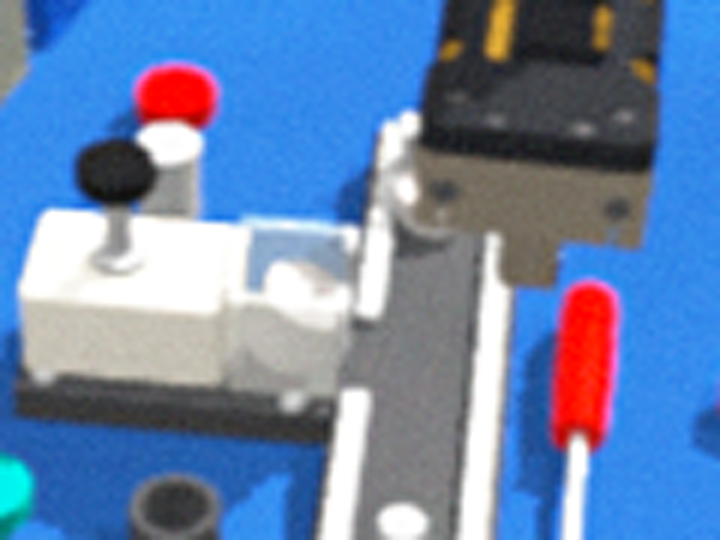

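View pics/top13c.png

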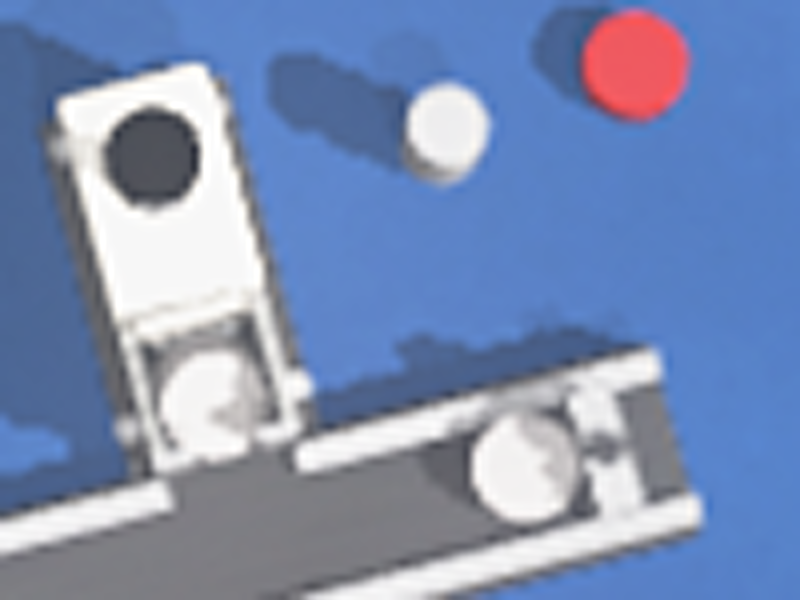

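In the top crop the blank's top is at (525,465) and the block's top at (607,447). The rest is in place.

```bash
python3 - <<'E'
from h import *
T=get_image('top');f=lambda u,v:(235+(u+.5)/8-.5,135+(v+.5)/8-.5)
b=ray(T,*f(525,465),.036);s=ray(T,*f(607,447),.05);a=np.radians(16.4)
ex=np.array([np.cos(a),np.sin(a),0]);ey=np.array([-ex[1],ex[0],0])
print(b,s,'along y',(b-s)@ey,'x',(b-s)@ex)
p=ray(T,*f(152,158),.122);print('plunger',p)
# unchanged background check
o=cv2.imread('pics/top0.png').astype(int);n=T['frame'][:,:,::-1].astype(int)
for nm,(u,v) in dict(red=(314,143),bar=(291,152),turq=(222,155),tube=(222,183),red2=(283,252),spare=(393,238),wr=(388,195),bottle=(137,190),sq=(130,233),scr=(275,228)).items():
    print(nm,np.abs(o-n)[v-12:v+13,u-12:u+13].mean().round(1),end=' ')
E
```

```text
[ 0.58816637 -0.11208263  0.036     ] [ 0.594159   -0.14060998  0.05      ] along y 0.029058656233111834 x 0.0023056460398808314
plunger [0.68316672 0.02636489 0.122     ]
red 2.7 bar 2.9 turq 2.4 tube 2.5 red2 2.7 spare 2.7 wr 2.8 bottle 7.1 sq 67.9 scr 2.5
```

The gap measures 29 mm between centres against the nominal 28, with 2.6 mm pixels. I'll cross-check with the close wrist frame, taken just as the blank touched, and the one after backing off.

```bash
python3 - <<'E'
from h import *
i=get_image('wrist');o=status.get_obs()
def M(p,q):
    m=np.eye(4);m[:3,:3]=Ro.from_quat([q[1],q[2],q[3],q[0]]).as_matrix();m[:3,3]=p;return m
K=np.linalg.inv(M(o['position'],o['tcp_rot']))@i['pose']
W=dict(i);W['pose']=M([.5708,-.0638,.0281],[.002,-.143,.99,.0])@K
a=np.radians(16.4);ex=np.array([np.cos(a),np.sin(a),0]);ey=np.array([-ex[1],ex[0],0]);O=np.array([.612,.0055,0])
F=lambda p:(((p-O)@ex*1e3).round(1),((p-O)@ey*1e3).round(1))
print('blank L/R edge',F(ray(W,119,240,.036)),F(ray(W,200,240,.036)))
print('stop near top edge',F(ray(W,104,210,.05)),F(ray(W,107,240,.05)))
c=cv2.imread('pics/wrist11.png')[180:280,50:220];cv2.imwrite('pics/w11c.png',cv2.resize(c,(680,400),interpolation=cv2.INTER_CUBIC))
E
```

```text
blank L/R edge (np.float64(-60.5), np.float64(-124.6)) (np.float64(-60.5), np.float64(-83.8))
stop near top edge (np.float64(-80.5), np.float64(-123.9)) (np.float64(-66.1), np.float64(-124.0))
```

View pics/w11c.png

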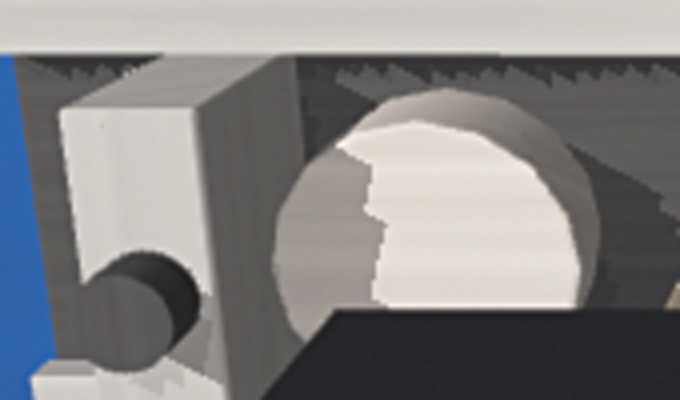

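The near face of the stop is at y = -124.0 mm and the blank's edge at -124.6 mm, so they touch within measuring error. The arm is clear, so I'm handing in.

```bash
python3 -c "
from h import *
st();print(arm.job_done())"
```

```text
t 14.97 p [0.4592 0.1739 0.2604] F [-0.5  0.  -0.1] w 0.0006 yang 104.74 z [ 0.01  -0.005 -1.   ]
the job is handed in; nothing more can be done
None
```

I pressed the plunger once to its hard stop and let it spring back. One blank came out, and I pushed it along the channel with the closed fingertips until it rested against the rectangular stop block. I then backed off and lifted clear, and handed the job in at 15.0 s.

**Plunger:** at the bottom the tip read 93.4 mm above the table, with the force up to about 17 N. Afterwards the images show the plunger back up.

**Blank against the stop:** two checks agree that it touches.
- **Force:** the blank stopped moving while the push force rose to about 5 N.
- **Wrist camera:** it put the blank's edge and the face of the block within 0.6 mm of each other.

The coarser top camera gave 29.1 mm between centres where 28 mm is contact; I put that down to its roughly 2.6 mm pixels.

**Everything else:**
- **Magazine:** the stack still holds blanks and the images show no second blank out, but I did not count the remaining two separately.
- **Bystanders:** the offcuts beside the housing, discs, wrench and screwdriver matched the first top picture. The comparison was poor for the square offcut and slightly off for the oil bottle. I think the arm hid the offcut and its shadow fell on the bottle. Both looked in place in an earlier view after the push.
- **Arm:** it ended with about zero contact force, 26 cm above the table.

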